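# Line up specimen vials by height on the rack

## Task

Line up the four blue-capped specimen vials on the white rack in order of height: the tallest on the pad next to the upright grey end plate, then down to the shortest on the pad at the open end. Stand each vial upright and wholly on its own round pad, never tip one over on the way, and do not disturb the wash bottle or the stack of petri dishes.

Things in the scene. Friction and masses are not known exactly. Their poses are not given: they have to be found in the camera images.
- vial_a: the tallest of four loose specimen vials: upright clear round vial with a blue screw cap, 104 mm tall in all; body 33 mm in diameter, cap 36 mm in diameter and 14 mm high at the top. Origin: centre of its underside; z up along its axis. 28 to 100 g
- vial_b: the second tallest of four loose specimen vials: upright clear round vial with a blue screw cap, 84 mm tall in all; body 33 mm in diameter, cap 36 mm in diameter and 14 mm high at the top. Origin: centre of its underside; z up along its axis. 28 to 100 g
- vial_c: the second shortest of four loose specimen vials: upright clear round vial with a blue screw cap, 64 mm tall in all; body 33 mm in diameter, cap 36 mm in diameter and 14 mm high at the top. Origin: centre of its underside; z up along its axis. 28 to 100 g
- vial_d: the shortest of four loose specimen vials: upright clear round vial with a blue screw cap, 44 mm tall in all; body 33 mm in diameter, cap 36 mm in diameter and 14 mm high at the top. Origin: centre of its underside; z up along its axis. 28 to 100 g
- pad_1: Pad next to the rack's grey end plate: fixed dark round rubber pad, 60 mm in diameter, 2 mm thick, on the rack's board. Origin: centre of its underside, 8 mm above the table (a vial on it stands 10 mm above the table). x along the row away from the end plate, z up. End plate: across the row at -64 mm in x (its middle), grey, 12 mm thick, 45 mm high over the table
- pad_2: Second pad from the end plate: fixed dark round rubber pad, 60 mm in diameter, 2 mm thick, on the rack's board. Origin: centre of its underside, 8 mm above the table (a vial on it stands 10 mm above the table). x along the row away from the end plate, z up. Pads lie in a straight row, 72 mm from centre to centre
- pad_3: Third pad from the end plate: fixed dark round rubber pad, 60 mm in diameter, 2 mm thick, on the rack's board. Origin: centre of its underside, 8 mm above the table (a vial on it stands 10 mm above the table). x along the row away from the end plate, z up. The rack is a fixed white board, 326 x 84 x 8 mm, turned any way
- pad_4: Pad at the rack's open end, farthest from the end plate: fixed dark round rubber pad, 60 mm in diameter, 2 mm thick, on the rack's board. Origin: centre of its underside, 8 mm above the table (a vial on it stands 10 mm above the table). x along the row away from the end plate, z up.
- wash_bottle: bystander: loose white wash bottle, 64 mm in diameter, 165 mm tall with its bent spout (spout reaches 48 mm from the axis). Origin: centre of its underside
- dish: bystander: two loose glass petri dishes in one stack, about 94 mm in diameter, 32 mm high. Origin: centre of its underside

How it is judged (in metres and radians):
At the end, for the whole second after the job is handed in: each vial stands on its own pad, in falling height from the end plate: its axis within 13 mm of the pad's centre (so wholly on the pad), its underside on the pad (within 7 mm above the board and not below it), upright within 0.1 rad, released and at rest (horizontal distance between vial_a and pad_1 below 0.013 m and z of vial_a in the frame of pad_1 between -0.002 and 0.007 m and angle between each of vial_a, vial_b, vial_c, vial_d's own z axis and vertical below 0.1 rad and linear speed of each of vial_a, vial_b, vial_c, vial_d below 0.02 m/s and angular speed of each of vial_a, vial_b, vial_c, vial_d below 0.2 rad/s and horizontal distance between vial_b and pad_2 below 0.013 m and z of vial_b in the frame of pad_2 between -0.002 and 0.007 m and horizontal distance between vial_c and pad_3 below 0.013 m and z of vial_c in the frame of pad_3 between -0.002 and 0.007 m and horizontal distance between vial_d and pad_4 below 0.013 m and z of vial_d in the frame of pad_4 between -0.002 and 0.007 m); the robot touches nothing.
It fails at once if the wash bottle is disturbed (moved more than 20 mm) (distance of wash_bottle from where it was at the start of the episode above 0.02 m).
It fails at once if the stack of petri dishes is disturbed (moved more than 20 mm) (distance of dish from where it was at the start of the episode above 0.02 m).
It fails at once if a vial is tipped (more than 0.6 rad from upright) (angle between any of vial_a, vial_b, vial_c, vial_d's own z axis and vertical above 0.6 rad).
It also fails if it takes over 112 s, if anything falls off the work surface, if the arm or the gripper's body presses on something with over 40 N, if the wrist force passes 120 N, or if a joint passes its speed limit or range.

## Robot

A 6-joint arm with a two-finger parallel gripper is mounted at the origin on the work surface. World frame = base frame: x ahead of the robot, y to its left, z up, the work surface at z = 0. Lengths are in mm, angles in rad, forces in N, time in s.
With the tool pointing down it reaches from about 275 to 825 mm from the base axis. Payload 4.9 kg.
Tool frame: the origin (TCP) lies at the very end of the fingers, on their centre line; the grasp point (between the pads) lies 19 mm behind it; z points along the fingers, y is the direction in which the jaws open and shut (so a half turn about z gives the same grasp; the last joint's range is limited). The gripper opens to 85 mm and grips with 20 to 120 N. Pads are 22 mm wide; open, the fingers measure 114 mm over their backs; the gripper's body (76 mm by 85 mm) begins 54 mm behind the grasp point. The pads swing forward as they close: fully open they stand 13 mm farther back than shut.
Start: joints at [-1.276, 0.326, -0.193, 1.052, 0, 1.437], TCP at [228.692, -500.218, 231.281] pointing down, gripper open.
Joint ranges: [-2.65, 2.65], [-0.97, 1.79], [-1.3, 1.35], [-1.93, 2.1], [-1.47, 1.37], [-3.14, 3.14]. Speed limits (rad/s): [2.57, 2.57, 3.14, 3.14, 3.14, 3.14].

## Interface

Orientations are given as [roll, pitch, yaw] about the fixed x, y, z axes, in that order (R = Rz(yaw) Ry(pitch) Rx(roll)).
In Python, from bench import bot, solve_ik, imaging gives the robot as it stands. Calls block until the motion is done:
- bot.move_ptp(position, orientation): joint-space move of the TCP to a pose.
- bot.movel(position, rot=None, max_speed=150, threshold=None): straight line of the TCP; rot=None keeps the orientation; max_speed is the mean speed in mm/s. With threshold (N) it stops when the force on the tool has changed by that much, and returns True; else False.
- bot.move_j(angles): joint-space move.
- bot.grip(opening, effort=None): opening from 0.0 (shut) to 1.0 (fully open); effort is the grip in N (None keeps the last); returns when the fingers have stopped.
- bot.dwell(seconds).
- solve_ik(position, orientation): joint angles nearest the present ones, or None.
- bot.get_state(): the state.
- imaging.capture(name): name is "side" or "top" or "wrist"; returns the picture (400x640x3 uint8, blue, green, red); there is no depth.
- imaging.camera_model(name): a dict with "K" (3x3 intrinsics, pixels), "k1" (the pictures are not rectified: a ray, as slopes to the right and down, at radius r is drawn at 1 + k1 r^2 times it, then the intrinsics apply), "position" and "rotation" of the camera in the world. Camera axes: x right, y up, looking along -z (the intrinsics and any distortion apply to the point x, -y, -z); pixel columns grow to the right and rows downward; lengths in mm; the calibration is good to about 2 mm. A picture is of the moment at which its call begins: read the wrist's pose just before it. camera_model takes no time and is no camera call; for the wrist camera it gives the pose at the moment of the call.
A pose or a line that the arm cannot do raises bot.IKError and nothing moves.
- bot.sign_off(): hands the job in, once; it reports no verdict.
The state is a dict: "t": time; "qpos": joint angles; "joint_velocities": joint speeds; "effort": joint torques, N m; "tcp_pos": TCP position; "orientation": TCP orientation; "contact_force": force on the tool from outside, world axes, zero at the start; "wrist_torque": the same for the moment, N m; "opening": opening from 0.0 (shut) to 1.0 (fully open).
Only numpy, scipy, OpenCV 4.12 (cv2) and the standard library are available. Lean on these libraries where they do the work, as an engineer would, in place of code of your own. Each camera call takes 0.05 s, during which the arm holds its last target.

## Working session

There is one attempt and no reset: what is moved stays moved. The work goes in short steps, each a Python script; the robot and the scene stay as the last script left them, time stands still between calls to the robot, and variables do not carry over. Pictures are saved under pics/ and viewed, and the job is handed in when it is done.

```bash
ls; mkdir -p pics; python3 - <<'E'
from bench import bot, imaging
import cv2, numpy as np
print(bot.get_state())
for n in ["top","side","wrist"]:
    m=imaging.camera_model(n); print(n,m)
    cv2.imwrite(f"pics/{n}0.png",imaging.capture(n))
E
```

```text
pics
{'t': 0.0, 'qpos': array([-1.27622836e+00,  3.26952489e-01, -1.93570351e-01,  1.05198384e+00,
        1.56823239e-05,  1.43664253e+00]), 'joint_velocities': array([-1.20025765e-03,  3.75600470e-04,  1.95982516e-04, -9.61663848e-04,
       -1.41357173e-03,  8.92736844e-05]), 'effort': array([ 7.69863564e-04, -4.43401444e+01,  2.62438470e+01,  1.55103381e-02,
       -1.51598329e-04, -1.91807914e-05]), 'tcp_pos': array([ 228.511414  , -499.65867609,  230.50227254]), 'orientation': array([-3.13989977e+00, -2.44303463e-04,  4.28721542e-01]), 'contact_force': array([ 0.11897901, -0.15821666,  0.53036723]), 'wrist_torque': array([ 0.0132419 ,  0.02751745, -0.02610445]), 'opening': 0.9997144565024028}
top {'K': array([[438.04893366,   0.        , 324.21144196],
       [  0.        , 438.04893366, 194.71981393],
       [  0.        ,   0.        ,   1.        ]]), 'k1': -0.0775268003493788, 'position': array([ 394.01519042,  -58.43548806, 1347.42272421]), 'rotation': array([ 0.17558517,  0.01427725, -1.5681484 ])}
side {'K': array([[498.50595025,   0.        , 311.0215763 ],
       [  0.        , 498.50595025, 202.9122928 ],
       [  0.        ,   0.        ,   1.        ]]), 'k1': 0.03675552367549989, 'position': array([ 472.52309709, -943.15816421, 1106.01707082]), 'rotation': array([ 0.70782351, -0.00252126, -0.13214686])}
wrist {'K': array([[303.74279399,   0.        , 316.98321245],
       [  0.        , 303.74279399, 198.21964982],
       [  0.        ,   0.        ,   1.        ]]), 'k1': -0.05632150922906012, 'position': array([ 288.52780389, -472.45664542,  372.78021494]), 'rotation': array([-2.64215805e-01,  6.75254219e-04, -1.14181349e+00])}
```

View pics/top0.png

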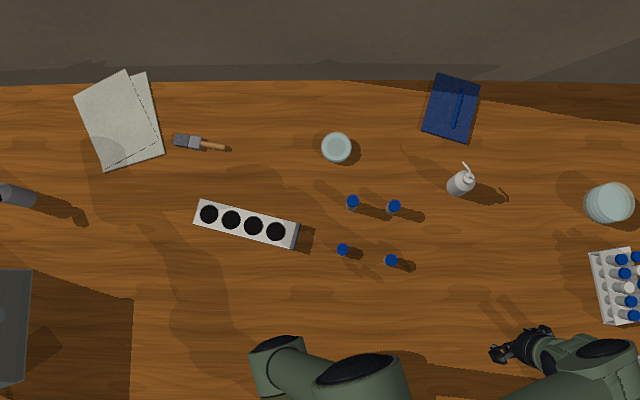

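View pics/side0.png

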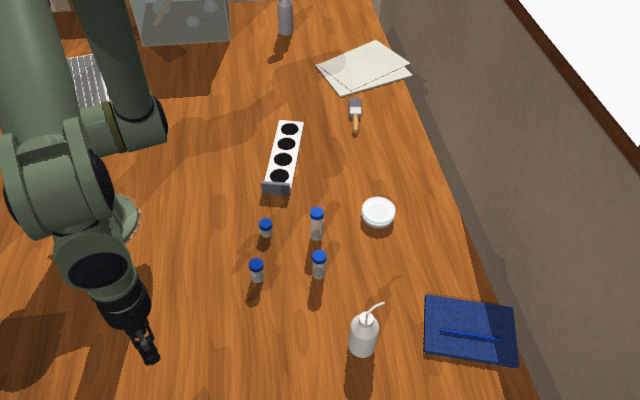

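View pics/wrist0.png

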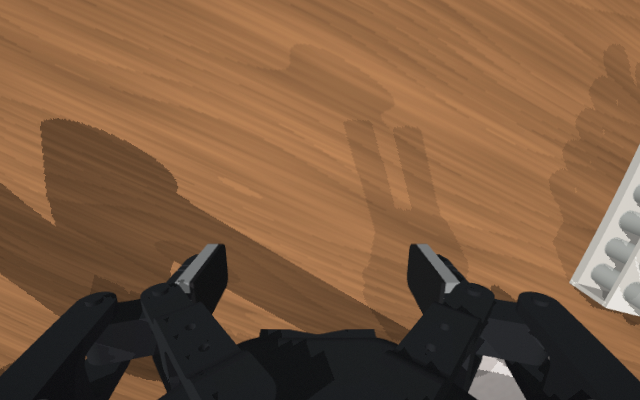

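```bash
cat > h.py <<'E'
import numpy as np, cv2
from scipy.spatial.transform import Rotation as Ro
from bench import bot, solve_ik, imaging
def ray(m,uv):
    K=m["K"]; k1=m["k1"]
    d=cv2.undistortPoints(np.array(uv,float).reshape(-1,1,2),K,np.array([k1,0,0,0.]))[:,0]
    R=Ro.from_euler("xyz",m["rotation"]).as_matrix()
    v=np.c_[d[:,0],-d[:,1],-np.ones(len(d))]@R.T
    return np.array(m["position"]),v
def proj(m,P):
    R=Ro.from_euler("xyz",m["rotation"]).as_matrix()
    c=(np.atleast_2d(P)-m["position"])@R
    a=np.c_[c[:,0],-c[:,1]]/-c[:,2:]
    a=a*(1+m["k1"]*(a**2).sum(1,keepdims=True))
    return a*m["K"][0,0]+m["K"][:2,2]
def plane(m,uv,z):
    o,v=ray(m,uv); return (o+v*((z-o[2])/v[:,2])[:,None])[:,:2]
def tri(m1,u1,m2,u2):
    o1,v1=ray(m1,[u1]);o2,v2=ray(m2,[u2]);v1=v1[0]/np.linalg.norm(v1);v2=v2[0]/np.linalg.norm(v2)
    s=np.linalg.lstsq(np.c_[v1,-v2],o2-o1,rcond=None)[0]
    a=o1+s[0]*v1;b=o2+s[1]*v2
    return (a+b)/2,np.linalg.norm(a-b)
def blobs(mask,amin,amax=1e9):
    n,l,s,c=cv2.connectedComponentsWithStats(mask.astype(np.uint8))
    return [(c[i],s[i,4],l==i) for i in range(1,n) if amin<=s[i,4]<=amax]
def bluemask(im):
    h=cv2.cvtColor(im,cv2.COLOR_BGR2HSV); return cv2.inRange(h,(100,150,50),(130,255,255))>0
def darkmask(im): return im.max(2)<45
E
python3 - <<'E'
from h import *
T=cv2.imread("pics/top0.png");S=cv2.imread("pics/side0.png")
mt,ms=imaging.camera_model("top"),imaging.camera_model("side")
bt=[b for b in blobs(bluemask(T),30,400) if 300<b[0][0]<430 and 180<b[0][1]<280]
bs=[b for b in blobs(bluemask(S),30,400) if 230<b[0][0]<340 and 195<b[0][1]<290]
for b in bt:
    for c in bs:
        P,e=tri(mt,b[0],ms,c[0])
        if e<12: print("cap",b[0].round(1),b[1],c[0].round(1),c[1],P.round(1),round(e,1))
pt=[b for b in blobs(darkmask(T),100,600) if 195<b[0][0]<300 and 200<b[0][1]<245]
ps=[b for b in blobs(darkmask(S),80,600) if 260<b[0][0]<305 and 120<b[0][1]<190]
for n,m,p in(("t",mt,pt),("s",ms,ps)):
    q=plane(m,[b[0] for b in p],10)
    for b,x in zip(p,q): print(n,b[0].round(1),b[1],x.round(1))
for n,im in(("t",T),("s",S)):
    z=im[180:280,180:420] if n=="t" else im[110:300,230:350]
    cv2.imwrite(f"pics/z{n}.png",cv2.resize(z,None,fx=3,fy=3,interpolation=cv2.INTER_CUBIC))
E
```

```text
cap [352.3 200.5] 114 [316.5 213.1] 127 [ 599.  -121.5   93.6] 0.6
cap [394.  205.4] 107 [318.7 256.5] 154 [ 587.8 -245.    74.1] 0.8
cap [342.3 248.8] 110 [265.2 224.2] 117 [462.6 -93.4  33.8] 1.3
cap [390.9 259.6] 117 [255.9 264.7] 149 [ 430.1 -235.    53.7] 0.9
t [208.6 213.9] 251 [570.7 320.3]
t [230.6 219.6] 260 [553.1 250.4]
t [252.8 225.5] 267 [535.1 181. ]
t [275.2 231.4] 268 [517.1 111.1]
s [289.3 128.6] 135 [570.1 316.6]
s [286.1 143.4] 147 [552.4 246.6]
s [282.6 158.9] 155 [534.6 177.2]
s [279.1 175.4] 170 [517.2 107.6]
```

View pics/zs.png

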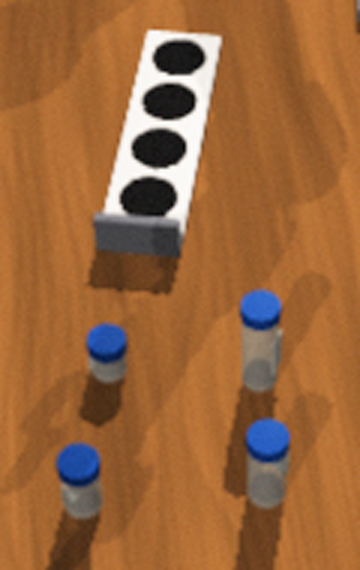

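Heights identify all four vials: in the top view a is at (352,200), b at (394,205), d at (342,249) and c at (391,260). The grey plate is beside the rack's right-hand pad at (275,231), which makes that pad_1. Next is a closer wrist look over d.

```bash
cat >> h.py <<'E'
H=dict(a=104,b=84,c=64,d=44)
V=dict(a=(599,-121.5),b=(587.8,-245),c=(430.1,-235),d=(462.6,-93.4))
P1=np.array([517.1,109.4]);U=np.array([53.3,209.]);U/=np.linalg.norm(U)
PAD={k:P1+72*i*U for i,k in enumerate("abcd")}
YAW=float(np.arctan2(U[1],U[0])); OR=[np.pi,0,YAW]
def look(name):
    m=imaging.camera_model("wrist"); im=imaging.capture("wrist")
    cv2.imwrite(f"pics/{name}.png",im); return m,im
def capxy(m,im,k,g):
    """wrist cap centroid, blob nearest guess, on mid-cap plane"""
    best=None
    for b in blobs(bluemask(im),150):
        p=plane(m,[b[0]],H[k]-5)[0]; d=np.linalg.norm(p-g)
        if best is None or d<best[0]: best=(d,p,b[0],b[1])
    return best
E
python3 - <<'E'
from h import *
bot.move_ptp([462,-150,230],OR)
m,im=look("w1")
for k in V: print(k,proj(m,[*V[k],H[k]-5]).round(),capxy(m,im,k,V[k]))
s=bot.get_state();print(s["t"],s["tcp_pos"],s["qpos"])
E
```

```text
a [[459. 121.]] (np.float64(1.744778843680265), array([ 598.4360394 , -123.15112133]), array([458.2109375 , 123.22798295]), np.int32(1408))
b [[455. 241.]] (np.float64(0.9827632945432472), array([ 587.43921153, -245.91414188]), array([454.51206716, 241.48688353]), np.int32(953))
c [[308. 258.]] (np.float64(1.239263600503638), array([ 430.58033156, -236.14239042]), array([308.77150193, 259.00898588]), np.int32(779))
d [[304. 126.]] (np.float64(1.7372126372943697), array([462.53628593, -95.13604385]), array([304.52675386, 127.46967895]), np.int32(841))
1.75 [ 461.93724242 -150.99080439  230.00091995] [-4.67759957e-01  2.08881372e-01 -3.55561423e-01  1.00613890e+00
 -2.94776246e-04  1.35444945e+00]
```

View pics/w1.png

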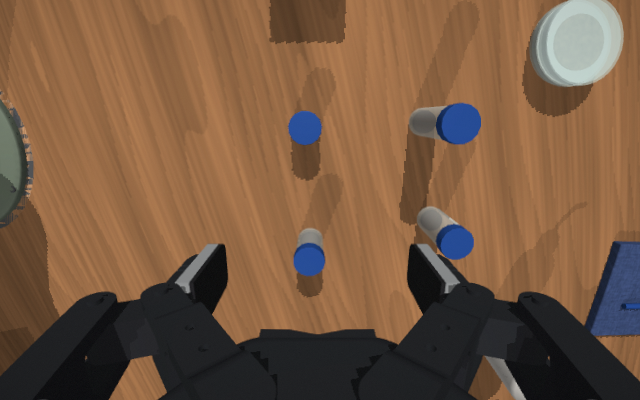

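Wrist view: the caps are at d (304,127), a (458,123), c (309,259) and b (455,241), all within 2 mm of the fixed-camera fixes. The dish is at (578,42), well clear. I'll look at the rack the same way, then pick d.

```bash
python3 - <<'E'
from h import *
bot.move_ptp([540,130,230],OR)
m,im=look("w2")
for b in blobs(darkmask(im),400,6000):
    p=plane(m,[b[0]],10)[0]
    if min(np.linalg.norm(p-q) for q in PAD.values())<25: print(b[0].round(),b[1],p.round(1))
print({k:v.round(1) for k,v in PAD.items()})
bot.grip(0.8,30)
x,y=462.6,-94.3
bot.move_ptp([x,y,120],OR)
m,im=look("w3"); print(capxy(m,im,"d",V["d"]))
print(bot.get_state()["t"],bot.get_state()["opening"])
E
```

```text
[301.  11.] 1086 [567.4 304.8]
[302.  67.] 2210 [553. 249.]
[303. 132.] 1909 [535.7 179.4]
[303. 191.] 1650 [518.1 110. ]
{'a': array([517.1, 109.4]), 'b': array([534.9, 179.2]), 'c': array([552.7, 248.9]), 'd': array([570.5, 318.7])}
(np.float64(1.3739172771348198), array([462.87401692, -94.74631475]), array([316.0415677 , 205.93646081]), np.int32(1684))
4.3083 0.8038501007947001
```

View pics/w2.png

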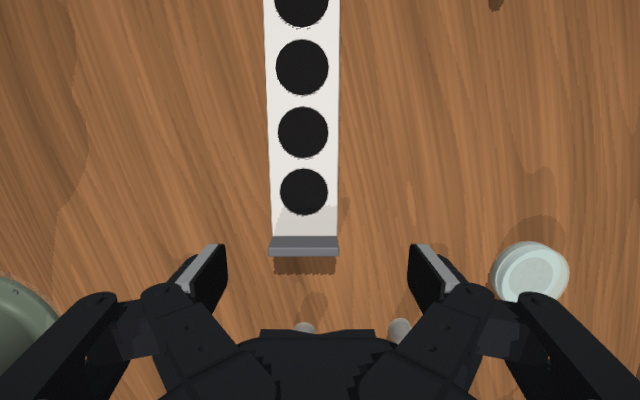

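View pics/w3.png

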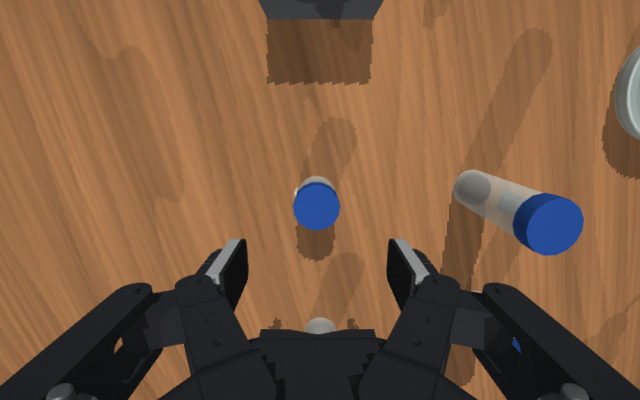

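Pads from the wrist, at (303,191), (303,132) and (302,67), agree with the fixed cameras within 1 mm. Pad 4 is cut off by the top edge of the frame, so I'm ignoring that reading. The cap of d is centred at (316,206) between the jaws, so I'll grasp it.

```bash
cat >> h.py <<'E'
VF={k:np.array(v)+[0,-.8] for k,v in V.items()}
def pick(k,pre=True):
    x,y=VF[k]; z=H[k]-30
    if pre: bot.move_ptp([x,y,H[k]+70],OR)
    bot.grip(0.8,30)
    bot.movel([x,y,z],max_speed=120)
    bot.grip(0.0,30); bot.dwell(.2)
    s=bot.get_state(); print("grip",k,s["opening"],s["tcp_pos"].round(1),s["contact_force"].round(1))
    bot.movel([x,y,z+130],max_speed=200)
    s=bot.get_state(); print("lift",s["opening"],s["contact_force"].round(1),s["t"])
def approach(k):
    x,y=PAD[k]; bot.move_ptp([x,y,H[k]-30+10+110],OR)
E
python3 - <<'E'
from h import *
pick("d")
m,im=look("w4")
E
```

```text
grip d 0.40604301343954796 [463.2 -94.4  14.7] [-0.6  0.8  5.8]
lift 0.4093810851272493 [-0.4 -0.2 -0.8] 7.15
```

View pics/w4.png

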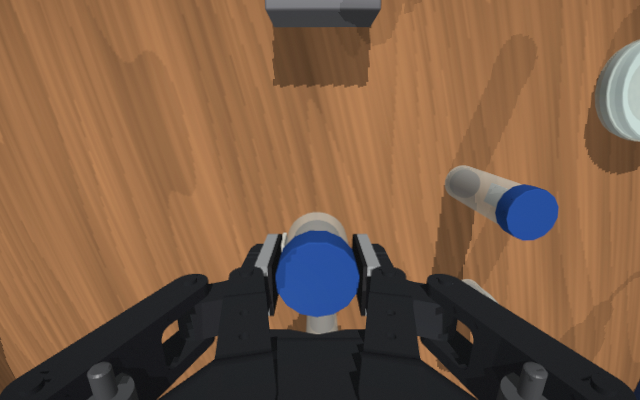

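d is held, with the cap at (318,272) between the pads. Placing it on pad 4 with a guarded descent.

```bash
cat >> h.py <<'E'
def place(k):
    approach(k); x,y=PAD[k]; z=H[k]-20
    bot.movel([x,y,z+8],max_speed=100); bot.dwell(.2)
    hit=bot.movel([x,y,z-4],max_speed=12,threshold=3)
    s=bot.get_state(); print("place",k,hit,s["tcp_pos"].round(1),"nominal z",z,s["contact_force"].round(1))
    t=s["tcp_pos"]
    bot.grip(0.75,30); bot.dwell(.2)
    bot.movel([x,y,z+120],max_speed=150)
    print("t",bot.get_state()["t"])
E
python3 - <<'E'
from h import *
place("d")
m,im=look("w5")
cv2.imwrite("pics/s5.png",cv2.resize(imaging.capture("side")[90:290,220:380],None,fx=3,fy=3))
E
```

```text
place d True [570.4 318.7  24.8] nominal z 24 [-1.2 -0.3  5. ]
t 12.3333
```

View pics/w5.png

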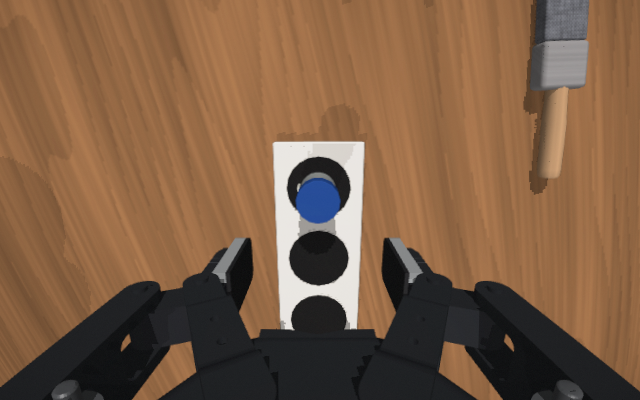

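View pics/s5.png

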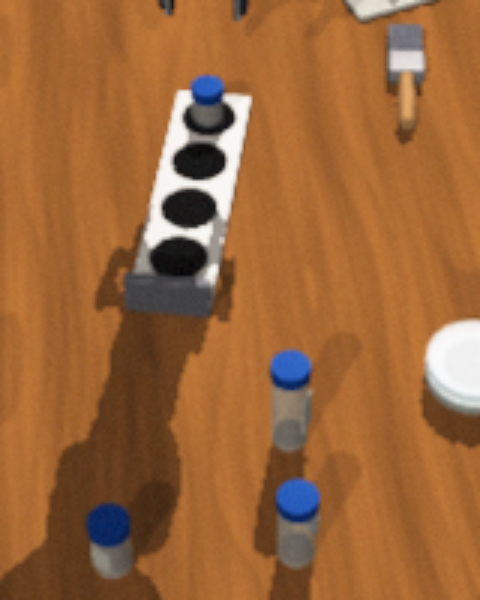

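Vial d stands on the open-end pad with its cap at (318,201) over pad (318,188) in the wrist view, and it is upright in the side view. Next is c.

```bash
python3 - <<'E'
from h import *
pick("c"); place("c")
m,im=look("w6"); g=dict(H)
for k in "cd":
    H[k]=g[k]+10; r=capxy(m,im,k,PAD[k]); print(k,(r[1]-PAD[k]).round(1),r[2].round())
E
```

```text
grip c 0.4088453668940723 [ 430.6 -236.1   34.8] [-0.4  0.8  5.6]
lift 0.4123224700729609 [-0.7  0.  -1. ] 17.1
place c True [552.6 248.9  44.8] nominal z 44 [-0.4 -0.1  4.2]
t 22.475
c [-0.2 -0.2] [318. 200.]
d [-0.4 -0.3] [318. 108.]
```

View pics/w6.png

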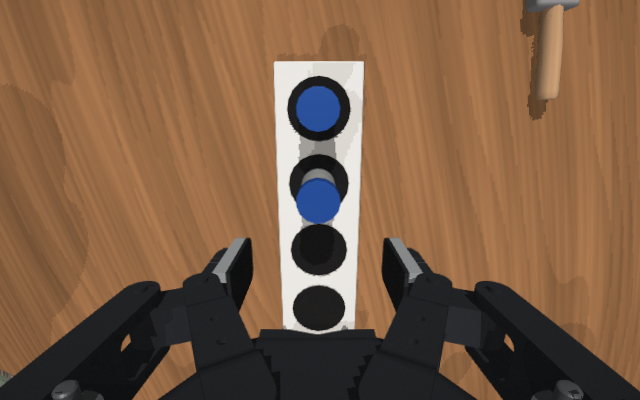

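c (318,200) and d (318,108) are centred on their pads within about 0.5 mm. Next is b.

```bash
python3 - <<'E'
from h import *
pick("b"); place("b")
m,im=look("w7"); g=dict(H)
for k in "bcd":
    H[k]=g[k]+10; r=capxy(m,im,k,PAD[k]); print(k,(r[1]-PAD[k]).round(1),r[2].round())
E
```

```text
grip b 0.41130991923986765 [ 588.3 -246.1   54.9] [-0.7  1.3  6.2]
lift 0.4133700900182456 [ 0.   0.1 -1.1] 26.9333
place b True [534.9 179.2  65. ] nominal z 64 [-0.6  0.8  4.8]
t 32.0583
b [-0.4 -0.5] [318. 201.]
c [-0.2 -0.3] [318. 108.]
d [-0.6 -1.3] [318.  21.]
```

View pics/w7.png

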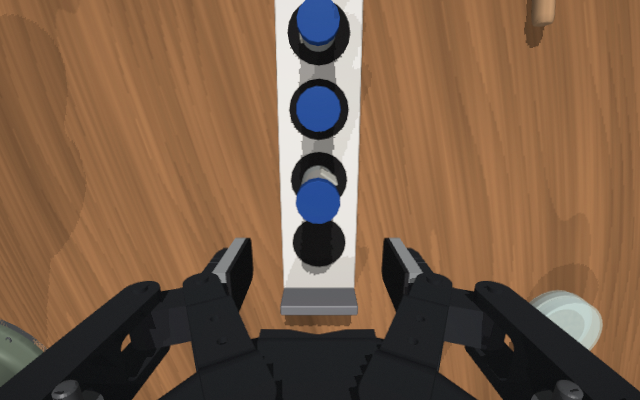

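b (318,201), c (318,108) and d (318,21) are all on their pads. Last is a, on pad 1 beside the grey plate.

```bash
python3 - <<'E'
from h import *
pick("a"); place("a")
bot.move_ptp([462,-150,280],OR)
T=imaging.capture("top");S=imaging.capture("side")
mt,ms=imaging.camera_model("top"),imaging.camera_model("side")
bt=blobs(bluemask(T)&(np.indices(T.shape[:2])[1]<310),30,400);bs=blobs(bluemask(S)&(np.indices(S.shape[:2])[0]<210),30,400)
for b in bt:
  for c in bs:
    P,e=tri(mt,b[0],ms,c[0])
    if e<12:
        k=min(PAD,key=lambda k:np.linalg.norm(PAD[k]-P[:2])); print(k,P.round(1),(P[:2]-PAD[k]).round(1),round(e,1))
T0=cv2.imread("pics/top0.png");S0=cv2.imread("pics/side0.png")
for a,b,nm,(r,c) in((T0,T,"dish t",(slice(125,170),slice(315,360))),(T0,T,"bottle t",(slice(160,200),slice(443,478))),(S0,S,"dish s",(slice(195,232),slice(355,402))),(S0,S,"bottle s",(slice(300,360),slice(345,386)))):
    print(nm,cv2.absdiff(a[r,c],b[r,c]).mean().round(2))
cv2.imwrite("pics/s8.png",cv2.resize(S[90:290,220:420],None,fx=3,fy=3))
cv2.imwrite("pics/t8.png",T)
s=bot.get_state();print(s["t"])
E
```

```text
grip a 0.40841707302844543 [ 599.6 -122.5   74.9] [-0.7  0.7  6. ]
lift 0.407470172952039 [-0.1 -0.5 -2. ] 35.8917
place a True [517.1 109.4  84.9] nominal z 84 [-0.6 -0.4  4.3]
t 40.4083
c [552.6 248.7  72.2] [-0.1 -0.2] 1.2
a [516.3 110.8 104.3] [-0.8  1.4] 0.4
dish t 1.42
bottle t 1.41
dish s 2.95
bottle s 3.54
41.575
```

View pics/s8.png

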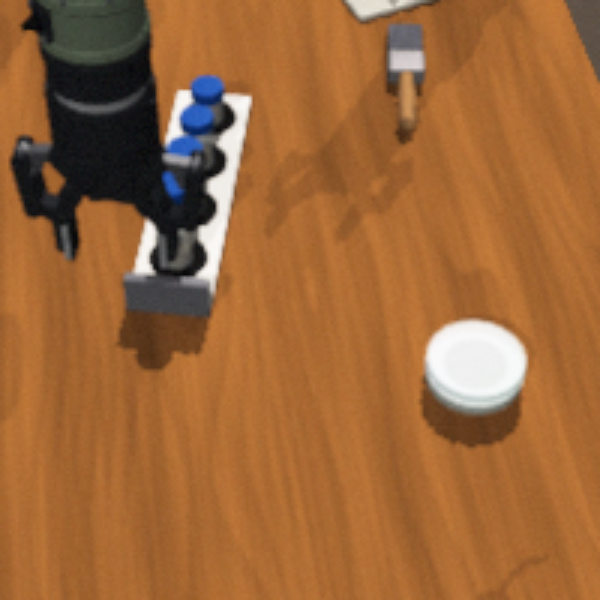

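View pics/t8.png

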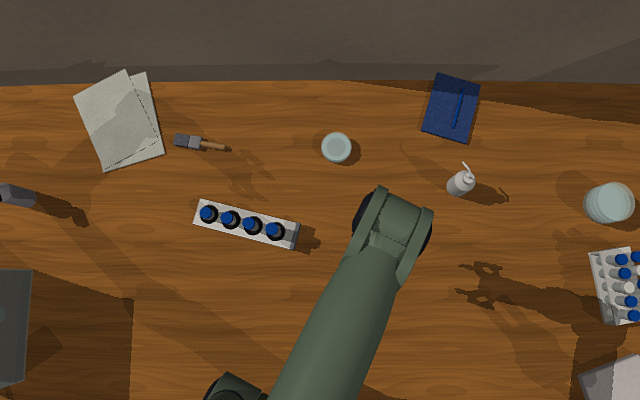

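The top view shows four caps in a row on the pads, from (208,214) to (275,231), with the dish (336,147) and wash bottle (461,183) where they were. The arm hides a and b in the side view, so I'll move it aside for one clean check.

```bash
python3 - <<'E'
from h import *
bot.move_j([-1.276,0.326,-0.193,1.052,0,1.437]); bot.dwell(.5)
T=imaging.capture("top");S=imaging.capture("side")
mt,ms=imaging.camera_model("top"),imaging.camera_model("side")
for b in blobs(bluemask(T)&(np.indices(T.shape[:2])[1]<310),30,400):
  for c in blobs(bluemask(S)&(np.indices(S.shape[:2])[0]<210),30,400):
    P,e=tri(mt,b[0],ms,c[0])
    if e<12:
        k=min(PAD,key=lambda k:np.linalg.norm(PAD[k]-P[:2])); print(k,P.round(1),(P[:2]-PAD[k]).round(1),round(e,1))
cv2.imwrite("pics/s9.png",cv2.resize(S[90:290,220:420],None,fx=3,fy=3))
print(bot.get_state()["t"])
E
```

```text
c [552.3 252.   60. ] [-0.4  3. ] 2.6
a [516.3 110.7 104.6] [-0.8  1.3] 0.5
43.7333
```

View pics/s9.png

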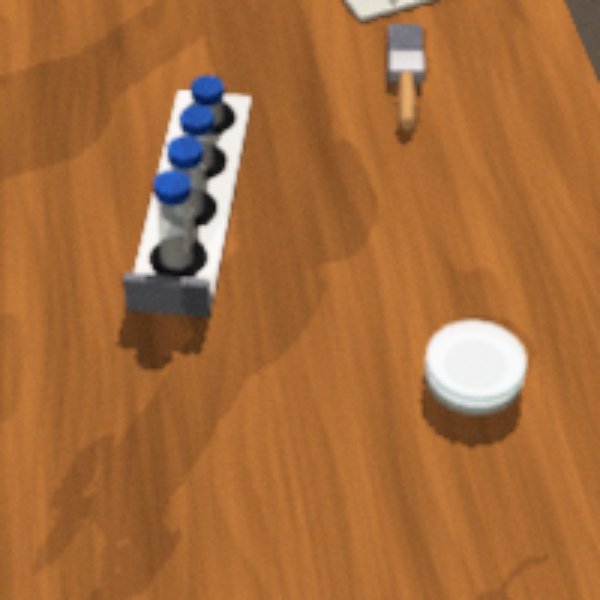

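The side view shows all four upright in falling height from the plate, with the caps at zoomed pixels (172,186), (185,152), (198,120) and (208,90). Some cap blobs merge in this view, which probably explains the missing and slightly biased triangulations. Handing in.

```bash
python3 -c "
from h import *
print(bot.sign_off(), bot.get_state()['t'])"
```

```text
the job is handed in; nothing more can be done
the job is handed in; nothing more can be done
```

All four vials are on the rack in order of height: a on pad 1 beside the grey end plate, then b, c and d at the open end. I handed the job in at about 44 s of the 112 s allowed. I gripped each one by its cap and lowered it until it touched the pad, within about 1 mm of the expected height, then released it. I placed the shortest first.

**Position:** Wrist views after placing put b, c and d within about 1.5 mm of their pad centres. The two fixed cameras put a within about 1.6 mm. The limit is 13 mm.

**Upright and undisturbed:** The last pictures show all four standing upright. The petri dishes and wash bottle look unmoved against the first pictures.

**Checks that failed or disagreed:**
- The final check with the top and side cameras gave a clean position only for a. It gave nothing for b or d, probably because some caps merged into one blob in the side view.
- The same check put c 3 mm off and too low. An earlier fixed-camera check and the wrist view both put c within 0.5 mm.
- The top and side cameras disagree by about 3.5 mm in y on the pad positions. I used their average, and the wrist camera confirmed it within 1 mm for pads 1 to 3. Pad 4 was cut off in that view.

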